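Heft the mineral tubs and hold up the full one

ROBOT

A 7-joint arm with a two-finger parallel gripper is mounted at the origin on the work surface. World frame = base frame: x ahead of the robot, y to its left, z up, the work surface at z = 0. Lengths are in mm, angles in rad, forces in N, time in s.
With the tool pointing down it reaches from about 400 to 900 mm from the base axis. Payload 5.6 kg.
Tool frame: the origin (TCP) lies midway between the tips of the shut fingers; the grasp point (between the pads) lies 19 mm behind it; z points along the fingers, y is the line along which they close (so a half turn about z gives the same grasp; the last joint's range is limited). The gripper opens to 92 mm and grips with 3 to 60 N. Pads are 20 mm wide; open, the fingers measure 128 mm over their backs; the gripper's body (75 mm by 189 mm) begins 69 mm behind the grasp point.
Start: joints at [1.199, 0.468, -0.012, 1.603, 0.006, 1.071, -0.056], TCP at [209.849, -615.201, 214.592] pointing down, gripper open.
Joint ranges: [-2.53, 2.53], [-0.31, 2.02], [-1.57, 1.55], [0.28, 2.44], [-1.29, 4.43], [0.15, 1.84], [-2.92, 2.92]. Speed limits (rad/s): [2.57, 2.57, 3.14, 3.14, 3.14, 3.14, 3.14].

INTERFACE

Orientations are given as a rotation vector (axis times angle).
In Python, from cell import robot, grip, kin, viewer gives the robot as it stands. Calls block until the motion is done:
- robot.movep(position, orientation): joint-space move of the TCP to a pose.
- robot.servo_line(position, feed=150, rotation=None): straight line of the TCP; rotation=None keeps the orientation; feed is the mean speed in mm/s.
- robot.goto_joints(angles): joint-space move.
- grip(opening, newtons=None): opening from 0.0 (shut) to 1.0 (fully open); newtons is the grip in N (None keeps the last); returns when the fingers have stopped.
- robot.hold(seconds).
- kin.ik(position, orientation): joint angles nearest the present ones, or None.
- robot.observe(): the state.
- viewer.read_camera(name): name is "scene" or "top"; returns the picture (400x640x3 uint8, red, green, blue); there is no depth.
- viewer.camera_info(name): a dict with "camera_matrix" (3x3 intrinsics, pixels), "R" (3x3) and "t" (3): a world point X has camera coordinates R X + t. Camera axes: x right, y down, z forward; pixel columns grow to the right and rows downward; lengths in mm; the calibration is good to about 2 mm. A picture is of the moment at which its call begins. camera_info takes no time and is no camera call.
A pose or a line that the arm cannot do raises robot.IKError and nothing moves.
- robot.job_done(): hands the job in; it is judged then, once.
Trained networks look in the newest picture that a camera, given by its name, has taken for a name from the list of things; names that differ only in an ending like _2 or _b are one class to them, and where a whole thing is asked for, a point or a joint stands for the part that bears it (a point fixed in the world has none). Each returns a list of dicts, best first, with "confidence" (0 to 1); they miss things now and then, are a little off and sometimes report something else, mostly with a low value. They report only what shows in the picture. A call takes as long as a camera call. They do not tell look-alikes from the thing itself.
- viewer.silhouettes(name, camera): "mask" (400x640 bool, what is visible of it).
- viewer.pinpoint(name, camera): "at" ([x, y, z] in mm, in the coordinates of the camera as it stood for that picture, good to about 4 mm: a listed point, or the origin of a listed thing).
The state is a dict: "t": time; "joints": joint angles; "joint_velocities": joint speeds; "joint_torque": joint torques, N m; "tcp_pos": TCP position; "tcp_rot": TCP orientation; "contact_force": force on the tool from outside, world axes, zero at the start; "wrist_torque": the same for the moment, N m; "grip_width": opening from 0.0 (shut) to 1.0 (fully open); "grip_force": force on a finger pad.
Only numpy, scipy, OpenCV 4.12 (cv2) and the standard library are available. Lean on these libraries where they do the work, as an engineer would, in place of code of your own. Each camera call takes 0.05 s, during which the arm holds its last target. There are 200 camera calls.

TASK

The three closed tubs on the wooden board look alike, but one is much heavier than the others: starting with the robot's left one and going to the right, grip each, lift it straight up a few centimetres to feel its weight, and set it gently back upright on its own disc before lifting the next (if the right one proves the heaviest, you may just keep it in hand). Then hold the heaviest up, upright and still, with its underside at least 15 cm above the table, the other two standing on their discs, and finish while holding it there. Do not drop or knock over a tub, and leave the beaker, the blue margarine tub and the quartz stone alone.

Things in the scene. Friction and masses are not known exactly. Their poses are not given: they have to be found in the camera images.
- board: Fixed plywood display board, 110 mm (its x) by 370 mm (its y), 12 mm thick; origin at the centre of its underside on the table, z up. Three discs in a row along its y axis at y = +130, 0, -130 mm. The 25 mm and more either side of the tubs along the board's x is free for fingers.
- disc_left (a point): Centre of the left foam disc, on the board's upper face 12 mm above the table. Dark disc 74 mm in diameter, flat; one tub stands on it at the start. Neighbouring discs are 130 mm apart. Left is the robot's own left (+y).
- disc_middle (a point): Centre of the middle foam disc, on the board's upper face 12 mm above the table. Dark disc 74 mm in diameter, flat; one tub stands on it at the start. Neighbouring discs are 130 mm apart. Left is the robot's own left (+y).
- disc_right (a point): Centre of the right foam disc, on the board's upper face 12 mm above the table. Dark disc 74 mm in diameter, flat; one tub stands on it at the start. Neighbouring discs are 130 mm apart. Left is the robot's own left (+y).
- tub_a: One of three identical closed white plastic screw-top tubs with a paper band: upright cylinder, body 55 mm and lid 56 mm in diameter, 85 mm high (lid the top 18 mm). Origin at the centre of its underside, z up. The three weigh between 100 and 600 g; one weighs more than twice as much as either other. The weight cannot be seen, only felt; any tub may be on any disc. Starts standing on one of the three discs, up to 12 mm off its centre.
- tub_b: One of three identical closed white plastic screw-top tubs with a paper band: upright cylinder, body 55 mm and lid 56 mm in diameter, 85 mm high (lid the top 18 mm). Origin at the centre of its underside, z up. The three weigh between 100 and 600 g; one weighs more than twice as much as either other. The weight cannot be seen, only felt; any tub may be on any disc. Starts standing on one of the three discs, up to 12 mm off its centre.
- tub_c: One of three identical closed white plastic screw-top tubs with a paper band: upright cylinder, body 55 mm and lid 56 mm in diameter, 85 mm high (lid the top 18 mm). Origin at the centre of its underside, z up. The three weigh between 100 and 600 g; one weighs more than twice as much as either other. The weight cannot be seen, only felt; any tub may be on any disc. Starts standing on one of the three discs, up to 12 mm off its centre.
- beaker: Bystander: loose open glass beaker, 70 mm in diameter, 85 mm high, origin at the centre of its underside. Leave alone.
- margarine_tub: Bystander: loose open blue plastic box, 90 mm (its x) by 130 mm (its y) by 60 mm high, origin at the centre of its underside. Leave alone.
- quartz: Bystander: loose pinkish quartz stone, 84 mm across, 46 mm high, origin at the centre of its underside. Leave alone.
Not all that is in view belongs to the job. What is shaped like the tub_b but purple is not meant.

How it is judged:
By the outcome, as a careful person would: the job done as asked, in the order asked, and still so for the second after the job is handed in, while the arm keeps its last pose, push and grip.
It also fails if it takes over 64 s, if anything falls off the work surface, if the arm or the gripper's body presses on something with over 40 N, if the wrist force passes 120 N, or if a joint passes its speed limit or range.

## Working session

There is one attempt and no reset: what is moved stays moved. The work goes in short steps, each a Python script; the robot and the scene stay as the last script left them, time stands still between calls to the robot, and variables do not carry over. Pictures are saved under pics/ and viewed, at most 10 in all, crops included, and the job is handed in when it is done.

```bash
mkdir -p pics
cat > h.py <<'E'
import numpy as np, cv2
from cell import robot, grip, kin, viewer
def shot(cam,fn=None):
    im=np.asarray(viewer.read_camera(cam))
    if fn: cv2.imwrite('pics/'+fn,im[:,:,::-1])
    return im
def world(p,cam):
    i=viewer.camera_info(cam); R=np.array(i['R']);t=np.array(i['t']).ravel()
    return R.T@(np.array(p)-t)
def pix(X,cam):
    i=viewer.camera_info(cam); c=np.array(i['R'])@np.array(X,float)+np.array(i['t']).ravel()
    u=np.array(i['camera_matrix'])@c; return u[:2]/u[2]
E
python3 - <<'E'
from h import *
np.set_printoptions(precision=1,suppress=True)
s=robot.observe(); print(s['t'],s['tcp_pos'],s['tcp_rot'],s['contact_force'],s['grip_width'])
for c in ['top','scene']:
    shot(c,c+'1.png')
    for n in ['tub_a','disc_left','disc_middle','disc_right','board','beaker','margarine_tub','quartz']:
        for d in viewer.pinpoint(n,c):
            w=world(d['at'],c); print(c,n,round(d['confidence'],2),w,pix(w,c))
E
```

```text
0.0 [ 209.6 -614.6  213.7] [-3.1 -0.5  0. ] [-0.2 -0.5  0. ] 1.001394197173657
top tub_a 0.98 [ 717.3 -147.2   -1.6] [422.8 160.1]
top tub_a 0.94 [552.3  88.4   9.9] [317.5 231.3]
top tub_a 0.78 [582.6 -44.   10.5] [377.9 218.4]
top tub_a 0.66 [575.2 -44.8   6.4] [378.  221.9]
top tub_a 0.57 [ 550.5 -175.9   -2.1] [436.5 234.2]
top tub_a 0.56 [530.3 205.9   8.7] [263.7 240.7]
top disc_left 0.97 [527.  212.1  10.6] [260.8 242.1]
top disc_middle 0.85 [551.8  87.1  12.2] [318.1 231.5]
top disc_middle 0.27 [583.1 -42.2  13.4] [377.2 218.1]
top disc_right 0.67 [575.1 -43.    5.4] [377.1 222. ]
top board 0.84 [548.6  85.3  -2.9] [318.9 233.4]
top beaker 0.56 [681.  249.8  -1.9] [246.4 173.3]
top margarine_tub 0.88 [734.6  23.7  -1.6] [347.3 151.4]
top margarine_tub 0.73 [573.1 -45.1  11.8] [378.4 222.7]
top quartz 0.82 [463.8 361.3  -1.7] [192.4 270.3]
scene tub_a 0.94 [534.6 200.4  18. ] [331.1 156.4]
scene tub_a 0.94 [558.5  80.3  14.9] [303.3 193.5]
scene tub_a 0.78 [ 716.3 -148.3    2.1] [281. 324.]
scene tub_a 0.77 [ 549.3 -176.7    0.8] [206.4 277.5]
scene tub_a 0.64 [579.  -43.6  13.3] [268.3 236.7]
scene tub_a 0.53 [551.4  82.3  14.2] [301.6 191.5]
scene disc_left 0.9 [527.3 212.8  13. ] [332.1 153.5]
scene disc_middle 0.97 [554.3  81.8  16.3] [302.3 191.7]
scene disc_middle 0.36 [534.2 199.2  18. ] [330.7 156.6]
scene disc_right 0.6 [577.1 -48.6  13.1] [265.8 237.9]
scene board 0.92 [551.2  81.9   2.5] [301.7 195. ]
scene beaker 0.94 [680.1 248.6   2.8] [395.1 179.9]
scene margarine_tub 0.81 [735.9  22.3   1.7] [351.8 263.5]
scene margarine_tub 0.73 [680.8 247.2   3.4] [395.1 180.2]
scene quartz 0.72 [464.7 359.8   4.8] [350.1 113.5]
```

View pics/top1.png

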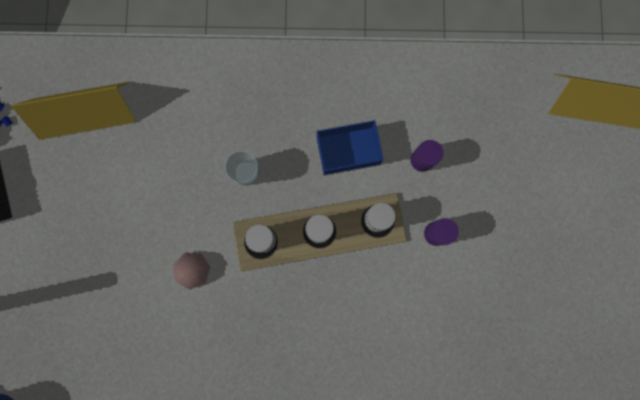

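View pics/scene1.png

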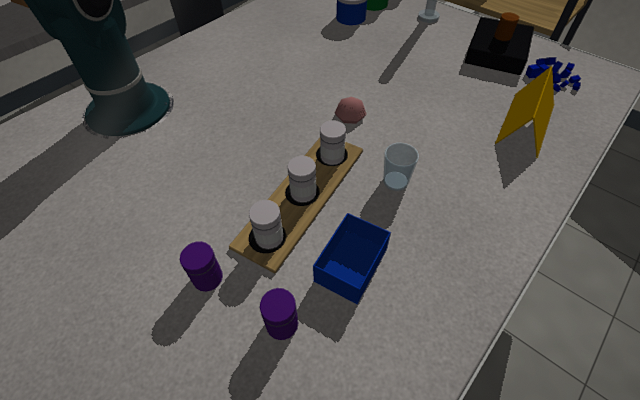

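Top view: tubs at about (261,240), (319,229) and (378,217) on the board. The purple decoys are at (427,155) and (441,232), and the bystanders are clear of the board. Next I'll refine the tub positions by matching silhouettes and plan the yaw.

Run:
```python
from h import *
from scipy.optimize import least_squares
from scipy.spatial.transform import Rotation as Ro
np.set_printoptions(precision=3,suppress=True)
g=np.array([[531,204],[555,84],[580,-44.]])
def hull(xy,cam):
    a=np.linspace(0,2*np.pi,48,endpoint=False)
    P=[pix([xy[0]+r*np.cos(t),xy[1]+r*np.sin(t),z],cam) for z,r in((12,27.5),(97,28)) for t in a]
    h=cv2.convexHull(np.array(P,np.float32)); m=cv2.moments(h); return np.array([m['m10'],m['m01']])/m['m00'],m['m00']
M={}
for c in['top','scene']:
    shot(c); M[c]=[]
    for d in viewer.silhouettes('tub_a',c):
        m=np.asarray(d['mask']); ys,xs=np.nonzero(m); M[c].append((np.array([xs.mean(),ys.mean()]),m.sum()))
for p in g:
    obs={}
    for c in M:
        h,a=hull(p,c); k=[m for m in M[c] if np.linalg.norm(m[0]-h)<10]
        if k: obs[c]=min(k,key=lambda m:abs(m[1]-a)); print(c,h,a,obs[c])
    for cs in [list(obs)]+[[c] for c in obs]:
        print(cs,least_squares(lambda q:np.concatenate([hull(q,c)[0]-obs[c][0] for c in cs]),p).x)
u=np.array([-49,257])/np.hypot(49,257); bx=np.array([u[1],-u[0]])
for s in(1,-1):
    y=np.array([*(s*bx),0]); z=np.array([0,0,-1.]); R=np.c_[np.cross(y,z),y,z]; rv=Ro.from_matrix(R).as_rotvec()
    for p in g: print(s,rv,kin.ik([*p,200],rv),kin.ik([*p,40],rv))
```

```text
top [261.718 239.108] 672.457124135457 (array([260.402, 238.66 ]), np.int64(665))
scene [331.17  142.309] 1037.4938704390079 (array([332.18 , 142.058]), np.int64(1028))Traceback (most recent call last):
  File "<stdin>", line 21, in <module>
    return func(*args, **kwargs)
    result = trf(vector_fun.fun, vector_fun.jac, x0, f0, J0, lb, ub, ftol, xtol,
                 gtol, max_nfev, x_scale, loss_function, tr_solver,
                 tr_options.copy(), verbose, callback=callback_wrapped)
    return trf_no_bounds(
        fun, jac, x0, f0, J0, ftol, xtol, gtol, max_nfev, x_scale,
        loss_function, tr_solver, tr_options, verbose, callback=callback)
    f_new = fun(x_new)
    self._update_fun()
    ~~~~~~~~~~~~~~~~^^
    self.f = self.fun_wrapped(xp_copy(self.x))
             ~~~~~~~~~~~~~~~~^^^^^^^^^^^^^^^^^
    return np.atleast_1d(self.fun(x))
                         ~~~~~~~~^^^
    return self.f(x, *self.args, **self.kwargs)
           ~~~~~~^^^^^^^^^^^^^^^^^^^^^^^^^^^^^^
  File "<stdin>", line 21, in <lambda>
  File "<stdin>", line 8, in hull
  File "h.py", line 11, in pix
    i=viewer.camera_info(cam); c=np.array(i['R'])@np.array(X,float)+np.array(i['t']).ravel()
ValueError: time passes only in moves, steps and waits
```

```bash
sed -i 's/^def shot/CI={c:viewer.camera_info(c) for c in("top","scene")}\ndef shot/; s/viewer.camera_info(cam);/CI[cam];/' h.py
python3 - <<'E'
from h import *
from scipy.optimize import least_squares
from scipy.spatial.transform import Rotation as Ro
np.set_printoptions(precision=3,suppress=True)
g=np.array([[531,204],[555,84],[580,-44.]])
def hull(xy,cam):
    a=np.linspace(0,2*np.pi,48,endpoint=False)
    P=[pix([xy[0]+r*np.cos(t),xy[1]+r*np.sin(t),z],cam) for z,r in((12,27.5),(97,28)) for t in a]
    h=cv2.convexHull(np.array(P,np.float32)); m=cv2.moments(h); return np.array([m['m10'],m['m01']])/m['m00'],m['m00']
M={}
for c in['top','scene']:
    shot(c); M[c]=[]
    for d in viewer.silhouettes('tub_a',c):
        m=np.asarray(d['mask']); ys,xs=np.nonzero(m); M[c].append((np.array([xs.mean(),ys.mean()]),m.sum()))
for p in g:
    obs={}
    for c in M:
        h,a=hull(p,c); k=[m for m in M[c] if np.linalg.norm(m[0]-h)<10]
        if k: obs[c]=min(k,key=lambda m:abs(m[1]-a)); print(c,h,a,obs[c])
    for cs in [list(obs)]+[[c] for c in obs]:
        print(cs,least_squares(lambda q:np.concatenate([hull(q,c)[0]-obs[c][0] for c in cs]),p,diff_step=2e-2).x)
u=np.array([-49,257])/np.hypot(49,257); bx=np.array([u[1],-u[0]])
for s in(1,-1):
    y=np.array([*(s*bx),0]); z=np.array([0,0,-1.]); R=np.c_[np.cross(y,z),y,z]; rv=Ro.from_matrix(R).as_rotvec()
    for p in g: print(s,rv,kin.ik([*p,200],rv),kin.ik([*p,40],rv))
print(robot.observe()['t'])
E
```

```text
top [261.718 239.108] 672.457124135457 (array([260.297, 238.389]), np.int64(643))
scene [331.17  142.309] 1037.4938704390079 (array([332.074, 141.702]), np.int64(1059))
['top', 'scene'] [531.968 206.826]
['top'] [532.46  207.019]
['scene'] [531.275 206.787]
top [319.925 228.06 ] 623.0814258898608 (array([318.269, 228.692]), np.int64(565))
scene [302.379 178.519] 1168.1213320717216 (array([302.279, 177.662]), np.int64(1135))
['top', 'scene'] [553.327  86.588]
['top'] [553.614  87.392]
['scene'] [553.255  85.586]
top [381.19  217.412] 705.7491942786146 (array([379.721, 217.266]), np.int64(687))
scene [265.626 224.192] 1353.4404006073019 (array([266.292, 223.475]), np.int64(1300))
['top', 'scene'] [579.961 -41.539]
['top'] [580.248 -40.904]
['scene'] [579.767 -42.058]
1 [2.003 2.421 0.   ] [ 0.379  0.63  -1.12   1.771  0.621  1.146 -0.75 ] [ 0.161  0.736 -0.786  1.879  0.702  0.827 -0.809]
1 [2.003 2.421 0.   ] [ 0.386  0.456 -0.766  1.8    0.363  1.032 -0.33 ] [ 0.241  0.651 -0.586  1.907  0.52   0.74  -0.456]
1 [2.003 2.421 0.   ] [ 0.519  0.459 -0.652  1.756  0.318  1.034 -0.06 ] [ 0.475  0.684 -0.607  1.855  0.542  0.773 -0.237]
-1 [ 2.421 -2.003  0.   ] [ 0.461  0.773 -1.32   1.767  0.791  1.257  2.26 ] [ 0.438  1.134 -1.337  1.864  1.198  1.242  2.019]
-1 [ 2.421 -2.003  0.   ] [-1.135  0.703  1.354  1.891 -0.748  1.189 -2.466] [-0.99   0.882  1.109  1.985 -1.001  0.963 -2.309]
-1 [ 2.421 -2.003  0.   ] [-0.876  0.747  1.35   1.843 -0.783  1.224 -2.229] [-0.041  0.584  0.077  1.891 -0.068  0.669 -2.877]
1.3
```

```bash
cat >> h.py <<'E'
RV=[2.003,2.421,0.]; Z=32.
np.set_printoptions(precision=2,suppress=True)
def st(l):
    s=robot.observe(); print(l,'t',round(s['t'],2),s['tcp_pos'],'F',s['contact_force'],'w',round(92*s['grip_width'],1),'gf',s['grip_force']); return s
def F(n=5):
    v=[]
    for _ in range(n): robot.hold(0.08); v.append(robot.observe()['contact_force'])
    return np.mean(v,0)
def lift(p):
    robot.movep([*p,150],RV); robot.servo_line([*p,Z],feed=120); st('down'); f0=F()
    grip(0.5,8); st('closed'); grip(0.5,25); st('grip'); robot.servo_line([*p,Z+45],feed=60); robot.hold(.2); f1=F(); st('up'); print('dF',f1-f0)
def place(q):
    x=robot.observe()['tcp_pos']
    robot.servo_line([*q,Z+8],feed=60); robot.servo_line([*q,Z+.5],feed=15); robot.hold(.15); st('set')
    grip(1.0); robot.hold(.2); st('open'); robot.servo_line([*q,150],feed=150)
E
python3 - <<'E'
from h import *
lift([532,206.8]); shot('scene','lift1.png')
E
```

```text
down t 5.53 [532.48 207.23  32.76] F [-0.04 -0.16 -0.77] w 92.2 gf 0.0
closed t 6.58 [532.05 206.83  31.98] F [ 0.41 -0.41 -0.3 ] w 55.8 gf 8.00002175354166
grip t 6.8 [532.06 206.81  31.99] F [ 0.52 -0.56 -0.05] w 55.3 gf 24.999666118528694
up t 8.32 [531.98 206.82  76.98] F [-0.18  1.33 -0.56] w 55.3 gf 24.999667312949896
dF [-0.17  0.49 -1.03]
```

View pics/lift1.png

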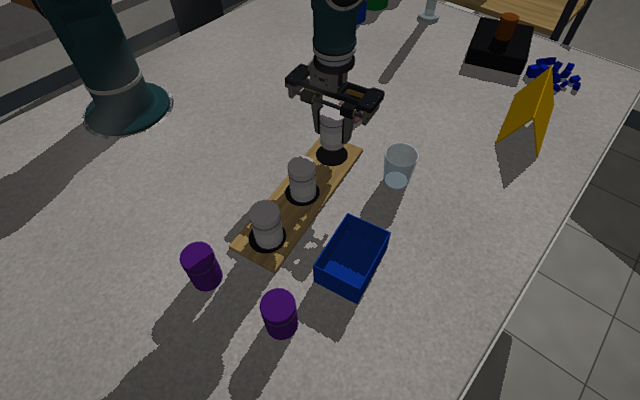

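The left tub is clear of its disc (332,155) and upright. It reads about 1 N, but the signal is noisy, so I'll average longer, set it back and lift the middle one.

Run:
```python
from h import *
f=F(10); place([530,209.2]); g=F(8); print('held',f,'free',g,'W',f-g)
lift([553.4,86.5]); f=F(8); print('mid held',f,'W',f-g)
shot('scene','lift2.png')
```

```text
set t 10.77 [530.05 209.23  32.57] F [-0.39  0.44 -0.85] w 55.0 gf 24.999655410647392
open t 11.66 [529.97 209.19  32.49] F [-0.46  0.07 -0.18] w 92.0 gf 0.0
held [-0.04  0.07 -1.3 ] free [-0.32  0.13  0.16] W [ 0.28 -0.06 -1.46]
down t 14.96 [553.95  86.77  32.71] F [ 0.04 -0.    0.83] w 92.1 gf 0.0
closed t 16.01 [553.47  86.52  32.  ] F [ 0.36 -0.04 -0.54] w 55.7 gf 7.999402606296826
grip t 16.23 [553.44  86.51  31.99] F [ 0.27  0.45 -0.38] w 55.2 gf 24.994793537896385
up t 17.74 [553.41  86.52  77.01] F [-0.34 -0.41 -1.25] w 55.2 gf 24.99500851401308
dF [ 0.01  0.05 -1.31]
mid held [ 0.25  0.1  -0.9 ] W [ 0.57 -0.03 -1.06]
```

View pics/lift2.png

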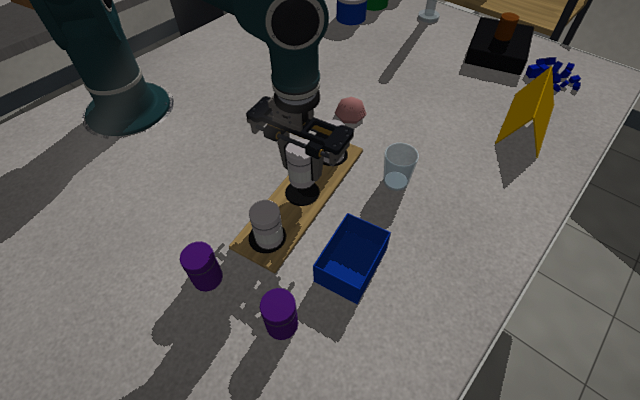

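The middle tub is lifted clear of its disc at (303,193), and the left tub stands on its own. Both weigh about 1.2 N, so the right one should be the heaviest.

Run:
```python
from h import *
place([553.2,86]); g=F(8)
lift([580,-41.5]); f=F(8); print('right W',f-g); shot('top','lift3.png'); shot('scene','lift3s.png')
```

```text
set t 20.02 [553.23  86.04  32.56] F [-0.74  0.64 -0.92] w 55.4 gf 24.995046245721824
open t 20.92 [553.2   85.98  32.5 ] F [ 0.04 -0.18 -1.44] w 91.8 gf 0.0
down t 24.23 [580.59 -41.36  32.76] F [-0.14  0.54  0.54] w 92.1 gf 0.0
closed t 25.28 [580.24 -41.45  32.01] F [-0.07 -0.79 -0.4 ] w 55.6 gf 8.000195043714484
grip t 25.5 [580.24 -41.41  32.02] F [ 1.1   0.45 -1.01] w 55.6 gf 25.00003892482671
up t 27.02 [580.   -41.52  76.98] F [-0.53 -0.82 -4.23] w 55.6 gf 25.000223831599726
dF [-0.02 -0.14 -5.08]
right W [-0.12 -0.03 -4.59]
```

View pics/lift3s.png

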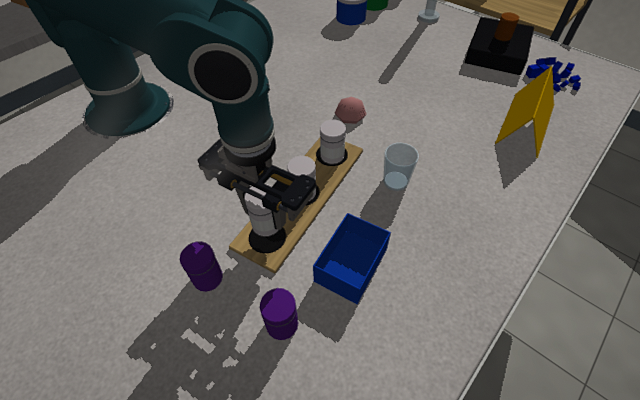

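The right tub weighs about 4.8 N against 1.2 N, so it is the heaviest. The left tub is upright at (333,145). I'll raise the right one until its underside is about 19 cm up.

Run:
```python
from h import *
robot.servo_line([580,-41.5,212],feed=70); robot.hold(.5); print(F(5)); s=st('held'); print(s['tcp_rot']); shot('scene','hold.png')
```

```text
[ 0.12  0.07 -4.84]
held t 30.77 [580.01 -41.5  212.01] F [ 0.25 -0.06 -4.36] w 55.6 gf 25.000235982561776
[-2.   -2.42 -0.  ]
```

View pics/hold.png

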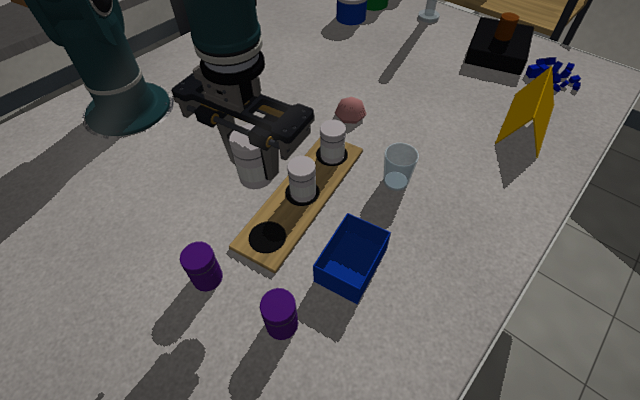

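The right tub hangs upright at (255,162) above its empty disc (267,237). The other two stand on their discs at (302,180) and (333,143), and the bystanders have not moved.

```bash
python3 -c "
from h import *
print(pix([580,-41.5,192],'scene'),pix([580,-41.5,277],'scene')); print(robot.job_done())"
```

```text
[256.79 176.05] [248.55 136.67]
the job is handed in; nothing more can be done
None
```

The right tub was the heaviest, at about 4.8 N against about 1.2 N for each of the others. The job is handed in at about 31 s, holding it upright and still with its underside about 19 cm above the table; the left and middle tubs stand on their discs and the bystanders were not touched.

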